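# Line up the seasonings by height on the serving board

## Task

Stand the oil bottle, pepper mill, salt shaker and spice jar upright on the serving board in order of height, each centred on its own round mark: the tallest next to the blue end, stepping down to the shortest next to the white end. Do not knock any of them over, and leave the mug, the timer and the matchbox where they are.

Things in the scene. Friction and masses are not known exactly. Their poses are not given: they have to be found in the camera images.
- oil_bottle: Green glass oil bottle, paper label, black cap, 185 mm tall: the tallest. Body 62 mm across up to z = 115 mm, shoulder, neck 25 mm across from z = 143 to 169 mm, cap 29 mm across, z = 169 to 185 mm. Hold it by the neck, z = 156 mm; a quick release can rock it; about 0.45 kg. Origin: centre of its underside; z axis up; round, so yaw is free.
- mill: Turned wooden pepper mill, 150 mm tall: second tallest. Waisted body up to 58 mm across from z = 0 to 108 mm, rounded head 50 mm across from z = 109 to 139 mm (it does not turn), small steel knob 12 mm across on top. Easily held by the head at z = 122 mm; about 0.18 kg. Origin: centre of its underside; z axis up; round, so yaw is free.
- shaker: Clear salt shaker with a grey top, 90 mm tall: second shortest. Body up to 44 mm across up to z = 74 mm, top 34 mm across. Easily held at z = 50 mm; about 0.1 kg. Origin: centre of its underside; z axis up; round, so yaw is free.
- spice_jar: Short amber spice jar with a red lid, a straight cylinder 48 mm across and 60 mm tall: the shortest. The red lid is z = 42 to 60 mm. Easily held at z = 35 mm; about 0.12 kg. Origin: centre of its underside; z axis up; round, so yaw is free.
- board: Fixed flat wooden serving board, 96 mm (x) by 480 mm (y) by 14 mm thick, lying on the worktop roughly crosswise in front of the robot. Origin: centre of its underside; y runs along its length. Its flat top (z = 14 mm) bears four round black marks with thin brass rims, 72 mm across, painted flat, centred at x = 0 and y = -157.5, -52.5, +52.5 and +157.5 mm in the board's frame.
- blue_end: Blue bar, 84 x 22 x 12 mm, fixed across one end of the board's top, at y = +225 or -225 mm in the board's frame: it tells the tall end of the row. Origin: centre of its underside, at the board's top face.
- white_end: White bar, 84 x 22 x 12 mm, fixed across the other end of the board's top: it tells the short end of the row. Origin: centre of its underside.
- mug: Cream mug with a handle, 78 x 116 x 101 mm, loose, left of the work. A bystander. Origin: middle of its underside.
- timer: Round steel kitchen timer with a black dial, 89 mm across, 48 mm tall, loose, right of the work. A bystander. Origin: centre of its underside.
- matches: Blue and orange matchbox, 37 x 56 x 17 mm, loose, on the far right of the work. A bystander. Origin: centre of its underside.
Not all that is in view belongs to the job. Leave any purple look-alike of the mill alone.

How it is judged:
At the end, for the whole second after the job is handed in: From the blue end to the white end stand oil bottle, pepper mill, salt shaker, spice jar, one on each mark, each within 14 mm of its mark's centre along and across the board, standing on the board's top, upright within 0.08 rad, released and at rest (((y of blue_end in the frame of board above 0 m and y of oil_bottle in the frame of board between 0.1435 and 0.1715 m and y of mill in the frame of board between 0.0385 and 0.0665 m and y of shaker in the frame of board between -0.0665 and -0.0385 m and y of spice_jar in the frame of board between -0.1715 and -0.1435 m) or (y of blue_end in the frame of board below 0 m and y of oil_bottle in the frame of board between -0.1715 and -0.1435 m and y of mill in the frame of board between -0.0665 and -0.0385 m and y of shaker in the frame of board between 0.0385 and 0.0665 m and y of spice_jar in the frame of board between 0.1435 and 0.1715 m)) and x of oil_bottle in the frame of board between -0.014 and 0.014 m and z of oil_bottle in the frame of board between 0.009 and 0.02 m and angle between each of oil_bottle, mill, shaker, spice_jar's own z axis and vertical below 0.08 rad and linear speed of each of oil_bottle, mill, shaker, spice_jar below 0.02 m/s and angular speed of each of oil_bottle, mill, shaker, spice_jar below 0.2 rad/s and x of mill in the frame of board between -0.014 and 0.014 m and z of mill in the frame of board between 0.009 and 0.02 m and x of shaker in the frame of board between -0.014 and 0.014 m and z of shaker in the frame of board between 0.009 and 0.02 m and x of spice_jar in the frame of board between -0.014 and 0.014 m and z of spice_jar in the frame of board between 0.009 and 0.02 m); the robot touches nothing.
It fails at once if the cream mug is moved (distance of mug from where it was at the start of the episode above 0.03 m).
It fails at once if the kitchen timer is moved (distance of timer from where it was at the start of the episode above 0.03 m).
It fails at once if the matchbox is moved (distance of matches from where it was at the start of the episode above 0.03 m).
It fails at once if one of the four seasonings is knocked over (angle between any of oil_bottle, mill, shaker, spice_jar's own z axis and vertical above 0.8 rad).
It also fails if it takes over 112 s, if anything falls off the work surface, if the arm or the gripper's body presses on something with over 40 N, if the wrist force passes 120 N, or if a joint passes its speed limit or range.

## Robot

A 7-joint arm with a two-finger parallel gripper is mounted at the origin on the work surface; the furniture and walls round the work are solid. World frame = base frame: x ahead of the robot, y to its left, z up, the work surface at z = 0. Lengths are in m, angles in rad, forces in N, time in s.
With the tool pointing down it reaches from about 0.35 to 0.9 m from the base axis. Payload 19.9 kg.
Tool frame: the origin (TCP) lies midway between the tips of the shut fingers; the grasp point (between the pads) lies 19 mm behind it (bot.hold_point_z is the z of the grasp point in the tool frame, in m); z points along the fingers, y is the line along which they close (so a half turn about z gives the same grasp; the last joint's range is limited). The gripper opens to 85 mm and grips with 20 to 120 N. Pads are 22 mm wide; open, the fingers measure 114 mm over their backs; the gripper's body (76 mm by 85 mm) begins 54 mm behind the grasp point. The pads swing forward as they close: fully open they stand 13 mm farther back than shut.
Start: joints at [-1.367, 0.417, -0.01, 1.614, 0.005, 1.111, -0.053], TCP at [0.152, 0.606, 0.231] pointing down, gripper open.
Joint ranges: [-2.81, 2.81], [-0.39, 2.02], [-1.27, 1.25], [0.06, 2.57], [-1.19, 4.33], [0.19, 2], [-2.82, 2.82]. Speed limits (rad/s): [1.89, 1.89, 2.39, 2.39, 3.01, 3.01, 3.01].

## Interface

Orientations are given as a unit quaternion [x, y, z, w].
In Python, from plant import state, optics, workorder, bot gives the robot as it stands. The module is installed in compiled form; this text tells all that it offers.
- The arm moves only by the shell command python3 -m creep [OPENING] [FORCE], which reads ROWS from standard input. ROWS is a JSON object whose key "deltas" holds a list of rows, 1 to 12 of them, each of 6 numbers: dx, dy, dz in units of 20 mm, then a rotation vector rx, ry, rz in units of 0.25 rad; each row shifts and turns the commanded pose from where the row before left it, along the tool's axes as they then stand; what a row does not reach is not made up. A row lasts 1/10 s, in which the tool goes at most 0.05 m and 0.15 rad, less where a joint would pass 70% of its speed; a pose out of reach is approached as far as the arm can. OPENING is the finger opening in m, set as the command begins (- or left out keeps the last). The fingers move at their own pace and stop on an object; FORCE is the grip in N (left out, the last holds). Time passes only in rows, so rows that do not move let the fingers close. It prints the time, the measured TCP pose, the force, the opening and the grip force at its end. Input that does not fit is refused with a message, and nothing moves.
- state(): the state, without advancing time (a new reading comes with each control period).
- optics.camera(name): name is "scene" or "top" or "wrist"; returns a dict with "img" (384x512x3 uint8, red, green, blue), "intrinsics" (3x3 intrinsics, pixels), "R" (3x3) and "t" (3): a world point X has camera coordinates R X + t. Camera axes: x right, y down, z forward; pixel columns grow to the right and rows downward; lengths in m; the calibration is good to about 2 mm. A picture is of the moment at which its call begins. There is no depth.
- workorder.hand_in(): hands the job in; it is judged then, once.
The state is a dict: "time": time; "joint_positions": joint angles; "joint_velocities": joint speeds; "joint_torque": joint torques, N m; "tcp_pos": TCP position; "tcp_rot": TCP orientation; "ft_force": force on the tool from outside, world axes, zero at the start; "moment": the same for the moment, N m; "opening": finger opening in m; "gripper_force": force on a finger pad.
Only numpy, scipy, OpenCV 4.12 (cv2) and the standard library are available. Lean on these libraries where they do the work, as an engineer would, in place of code of your own. Each camera call takes 0.05 s, during which the arm holds its last target. There are 200 camera calls.

## Working session

There is one attempt and no reset: what is moved stays moved. The work goes in short steps, Python scripts to look and compute and a shell command to move; the robot and the scene stay as the last step left them, time stands still between calls to the robot, and variables do not carry over. Pictures are saved under pics/ and viewed, at most 14 in all, crops included, and the job is handed in when it is done.

```bash
mkdir -p pics
python3 - <<'E'
from plant import state, optics, bot
import cv2
for n in ("scene","top"):
    c=optics.camera(n); cv2.imwrite(f"pics/{n}0.png",c["img"][:,:,::-1])
    print(n,c["intrinsics"].tolist(),c["R"].round(4).tolist(),c["t"].round(4).tolist())
s=state(); print(s["time"],s["tcp_pos"],s["tcp_rot"],s["opening"],bot.hold_point_z)
E
```

```text
scene [[485.29951387475273, 0.0, 262.49704435050495], [0.0, 485.29951387475273, 191.91127350846676], [0.0, 0.0, 1.0]] [[0.9106, -0.4132, 0.0006], [-0.3075, -0.6787, -0.6669], [0.2759, 0.6072, -0.7451]] [-0.422, 0.2039, 1.3734]
top [[425.1233567834332, 0.0, 253.55298284311039], [0.0, 425.1233567834332, 192.1590530273278], [0.0, 0.0, 1.0]] [[-0.3583, -0.9335, 0.0167], [-0.7731, 0.2866, -0.5659], [0.5234, -0.2157, -0.8243]] [0.1782, 0.3939, 1.3273]
0.1 [0.15202555 0.60590331 0.23070894] [ 1.22587304e-01  9.92457573e-01 -5.64708063e-04 -1.07844566e-05] 0.08523837924161479 -0.0187
```

View pics/scene0.png

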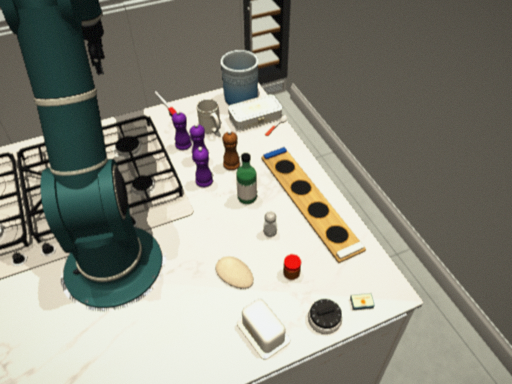

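View pics/top0.png

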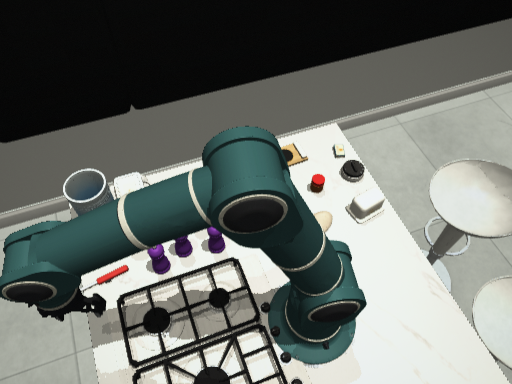

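The scene picture shows the board with its blue end at (275,153), white end at (350,250) and marks at (285,167), (301,187), (318,210) and (337,234). The bottle is at (246,180), the shaker at (270,224) and the jar at (292,266). There are four mill shapes: purple ones at (181,130), (198,140) and (203,167), and a brown one at (231,150). The brown one fits "turned wooden". I'll confirm it in an enlarged crop.

```bash
cat > h.py <<'E'
import numpy as np, cv2
from plant import state, optics, bot
from scipy.spatial.transform import Rotation as Rn
def cast(c,u,v,z):
    K,R,t=(np.array(c[k]) for k in ("intrinsics","R","t"))
    d=R.T@np.linalg.solve(K,[u,v,1]); o=-R.T@t
    return o+d*(z-o[2])/d[2]
def proj(c,X):
    p=np.array(c["intrinsics"])@(np.array(c["R"])@np.array(X)+c["t"]); return p[:2]/p[2]
def to(p,tcp_z_world_down=True):
    s=state(); R=Rn.from_quat(s["tcp_rot"]); return R.inv().apply(np.array(p)-s["tcp_pos"])
E
python3 - <<'E'
from h import *
c=optics.camera("scene"); im=c["img"]; np.savez("c0.npz",**c)
crop=im[110:285,165:370]; cv2.imwrite("pics/crop0.png",cv2.resize(crop,None,fx=3.4,fy=3.4,interpolation=cv2.INTER_CUBIC)[:,:,::-1])
hsv=cv2.cvtColor(im,cv2.COLOR_RGB2HSV)
def blobs(n,lo,hi,box,amin=15):
    m=cv2.inRange(hsv,lo,hi); k=np.zeros_like(m); x0,y0,x1,y1=box; k[y0:y1,x0:x1]=255; m&=k
    N,L,S,C=cv2.connectedComponentsWithStats(m)
    for i in range(1,N):
        if S[i,4]>=amin: print(n,S[i].tolist(),C[i].round(1))
    return m
blobs("blue",(100,120,40),(125,255,255),(255,140,300,170))
blobs("dark",(0,0,0),(180,255,60),(270,150,360,250),60)
blobs("red",(0,180,120),(8,255,255),(275,245,310,290)); 
blobs("cap",(0,0,0),(180,255,50),(235,145,260,175))
blobs("green",(50,80,20),(95,255,255),(230,150,265,215))
blobs("brown",(3,100,20),(18,255,220),(218,125,245,175))
E
```

```text
blue [264, 148, 22, 10, 92] [274.7 152.6]
dark [276, 161, 18, 12, 169] [284.4 166.5]
dark [292, 181, 18, 13, 190] [300.6 187.2]
dark [309, 203, 19, 14, 216] [317.8 209.6]
dark [327, 227, 21, 15, 248] [336.6 234. ]
red [285, 255, 16, 15, 190] [292.2 261.8]
cap [242, 154, 8, 9, 58] [245.4 157.7]
green [237, 161, 19, 25, 338] [245.9 174.1]
green [240, 198, 16, 5, 35] [247.2 200.7]
brown [223, 132, 17, 38, 474] [230.4 151.4]
```

View pics/crop0.png

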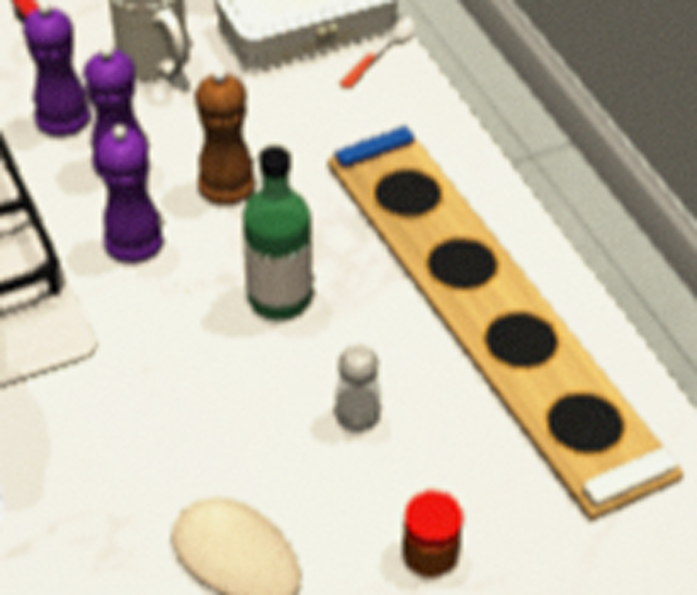

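The crop confirms the brown wooden mill at crop (222,140), alone among purple look-alikes. The board, bottle, shaker and jar are all as noted. Next, positions.

Run:
```python
from h import *
c=np.load("c0.npz")
M=[cast(c,u,v,.014) for u,v in [(284.4,166.5),(300.6,187.2),(317.8,209.6),(336.6,234.)]]
M=np.array(M); print("marks",M.round(4).tolist(),np.linalg.norm(np.diff(M,axis=0),axis=1))
d=(M[3]-M[0]);d/=np.linalg.norm(d); ctr=M.mean(0); print("fit",[(ctr+d*k).round(4).tolist() for k in (-.1575,-.0525,.0525,.1575)], np.arctan2(d[1],d[0]))
for n,u,v,z in [("bottle",245.4,157.7,.177),("mill",230,139.4,.124),("shaker",270.3,224.1,.045),("jar",292.2,261.8,.051)]:
    print(n,cast(c,u,v,z).round(4), proj(c,[*cast(c,u,v,z)[:2],0]))
im=c["img"]
for n,u,v in [("purple3",200.5,153,),("purple2",197,132),("purple1",180,118)]: print(n,cast(c,u,v,.124).round(3))
for n,u,v in [("mug",208,117)]: print(n,cast(c,u,v,.05).round(3))
print("timer",cast(c,325,314,.03).round(3),"match",cast(c,362,301,.015).round(3),"bread",cast(c,235,271,.02).round(3))
s=state(); print(Rn.from_quat(s["tcp_rot"]).as_matrix().round(3))
```

```text
marks [[0.6054, 0.1368, 0.014], [0.6115, 0.0318, 0.014], [0.6167, -0.0727, 0.014], [0.6221, -0.1775, 0.014]] [0.10521514 0.1046289  0.10493364]
fit [[0.6056, 0.1369, 0.014], [0.6111, 0.032, 0.014], [0.6167, -0.0729, 0.014], [0.6223, -0.1777, 0.014]] -1.5177772471525641
bottle [0.4417 0.0725 0.177 ] [246.83336199 197.84720648]
mill [0.45  0.22  0.124] [231.81997081 166.97914316]
shaker [ 0.4495 -0.0855  0.045 ] [270.11047693 233.42888956]
jar [ 0.4468 -0.2318  0.051 ] [291.35725226 272.01474532]
purple3 [0.344 0.2   0.124]
purple2 [0.366 0.297 0.124]
purple1 [0.338 0.386 0.124]
mug [0.45 0.44 0.05]
timer [ 0.459 -0.396  0.03 ] match [ 0.571 -0.397  0.015] bread [ 0.301 -0.176  0.02 ]
[[-0.97   0.243 -0.   ]
 [ 0.243  0.97  -0.001]
 [-0.    -0.001 -1.   ]]
```

Careful with the scale: shifts go in units of 20 mm and turns go in units of 0.25 rad. That gives: -0.03 m is -1.5, -0.038 m is -1.9, -0.1226 rad is -0.4904.

```bash
echo '{"deltas":[[0, 0, 0, 0, 0, -0.4904], [0, 0, 0, 0, 0, -0.4904], [-1, -1.5, 0, 0, 0, 0], [-1.5, -1.9, 0, 0, 0, 0], [-1.5, -1.9, 0, 0, 0, 0], [-1.5, -1.9, 0, 0, 0, 0], [-1.5, -1.9, 0, 0, 0, 0], [-1.5, -1.9, 0, 0, 0, 0], [-1.5, -1.9, 0, 0, 0, 0], [-1.5, -1.9, 0, 0, 0, 0], [-1.5, -1.5, 0, 0, 0, 0], [-1, -1.5, 0, 0, 0, 0]]}' | python3 -m creep 0.085 40
python3 - <<'E'
from h import *
for n in("wrist","top"):
  c=optics.camera(n); cv2.imwrite(f"pics/{n}1.png",c["img"][:,:,::-1]); np.savez(f"{n}1.npz",**c)
  for q in [(.45,.22,.15),(.45,.22,0),(.4417,.0725,.185),(.4495,-.0855,.09)]: print(n,proj(c,q).round(0))
print(state()["tcp_pos"],Rn.from_quat(state()["tcp_rot"]).as_matrix().round(3).tolist())
E
```

```text
time: 1.35
tcp_pos: [0.4334, 0.2481, 0.2313]
tcp_rot: [0.001, 1.0, -0.0, 0.0]
ft_force: [0.3, 1.0, 0.3]
opening: 0.0844
gripper_force: 0.0
wrist [224. 219.]
wrist [237. 175.]
wrist [ 10. 227.]
wrist [-66. 196.]
top [197. 200.]
top [201. 223.]
top [240. 183.]
top [281. 184.]
[0.43432906 0.2457584  0.23128537] [[-1.0, 0.007, 0.001], [0.007, 1.0, -0.001], [-0.001, -0.001, -1.0]]
```

View pics/wrist1.png

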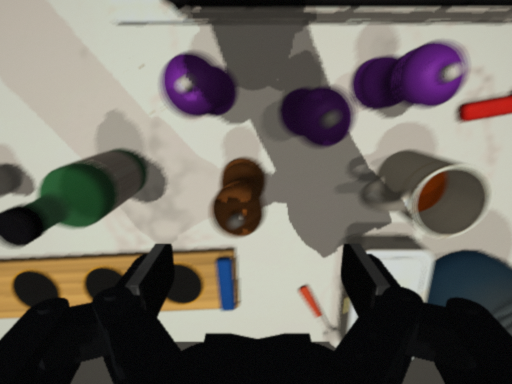

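The wrist view shows the mill knob at (237,220) and base at (244,178), the bottle cap at (20,225) and blue end at (227,283), with the purple look-alikes at (200,85), (316,115) and (410,78). The arm was still settling, so I'll measure again at rest.

Scaled: -0.013 m is -0.65, -0.008 m is -0.4.

```bash
echo '{"deltas":[[-0.4, -0.65, 0, 0, 0, 0], [-0.4, -0.65, 0, 0, 0, 0], [0, 0, 0, 0, 0, 0], [0, 0, 0, 0, 0, 0], [0, 0, 0, 0, 0, 0]]}' | python3 -m creep
cat >> h.py <<'E'
def blobs(c,n,lo,hi,box=(0,0,512,384),amin=40):
    hsv=cv2.cvtColor(c["img"],cv2.COLOR_RGB2HSV); m=cv2.inRange(hsv,lo,hi); k=np.zeros_like(m); x0,y0,x1,y1=box; k[y0:y1,x0:x1]=255; m&=k
    N,L,S,C=cv2.connectedComponentsWithStats(m)
    for i in range(1,N):
        if S[i,4]>=amin: print(n,S[i].tolist(),C[i].round(1))
E
python3 - <<'E'
from h import *
c=optics.camera("wrist"); cv2.imwrite("pics/wrist2.png",c["img"][:,:,::-1]); np.savez("w2.npz",**c)
for q in [(.45,.22,.15),(.45,.22,0.124),(.45,.22,0)]: print(proj(c,q).round(1))
blobs(c,"brown",(3,100,20),(18,255,220),(150,100,350,300))
print(state()["tcp_pos"])
E
```

```text
time: 1.95
tcp_pos: [0.4473, 0.2248, 0.2312]
tcp_rot: [-0.0, 1.0, 0.0, -0.0]
ft_force: [0.3, 0.1, 0.2]
opening: 0.0849
gripper_force: 0.0
[251.9 203. ]
[252.4 193.4]
[254.  164.9]
brown [239, 146, 54, 75, 2953] [264.7 182.9]
brown [169, 239, 87, 61, 1808] [218.4 259. ]
brown [317, 277, 20, 23, 227] [326. 288.]
brown [164, 278, 36, 22, 243] [177.  292.8]
[0.44737667 0.22480928 0.23124975]
```

View pics/wrist2.png

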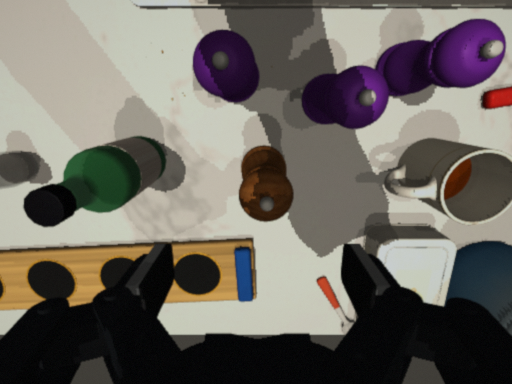

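At rest, the knob is at (266,204), the head centre at (266,194), the cap at (50,205), a mark at (197,273) and the blue bar at (244,274).

Run:
```python
from h import *
c=np.load("w2.npz")
for n,u,v,z in [("knob",266.3,204,.15),("head",266,194,.124),("foot",264,164,.02),("mark1",196.8,273.5,.014),("mark2",121,275,.014),("cap",48,205,.18),("botbase",150,163,.02)]: print(n,cast(c,u,v,z).round(4))
t=np.load("top1.npz"); 
blobs(t,"brown",(3,100,20),(18,255,220)); 
s=np.load("c0.npz"); blobs(s,"mill",(3,100,20),(18,255,220),(218,125,245,175))
for q in [(.45,.22,.15),(.45,.22,0),(.45,.213,.15),(.45,.213,0)]: print(proj(s,q).round(1))
```

```text
knob [0.4508 0.2317 0.15  ]
head [0.4505 0.2322 0.124 ]
foot [0.4446 0.2327 0.02  ]
mark1 [0.6043 0.1383 0.014 ]
mark2 [0.6068 0.0301 0.014 ]
cap [0.4409 0.0762 0.18  ]
botbase [0.4434 0.0915 0.02  ]
brown [188, 193, 18, 37, 405] [196.  213.5]
brown [126, 228, 16, 9, 93] [134.  232.2]
mill [223, 132, 17, 38, 474] [230.4 151.4]
[229.6 133.2]
[231.8 167. ]
[230.4 134.5]
[232.6 168.3]
```

The wrist view is the sharper one and its marks agree with the scene, so the mill is at (0.4505, 0.231). Down to the grasp height.

```bash
echo '{"deltas":[[-0.15, 0.3, 0, 0, 0, 0], [0, 0, 1.5, 0, 0, 0], [0, 0, 1.5, 0, 0, 0], [0, 0, 1.5, 0, 0, 0], [0, 0, 1.05, 0, 0, 0], [0, 0, 0.5, 0, 0, 0], [0, 0, 0.5, 0, 0, 0], [0, 0, 0, 0, 0, 0], [0, 0, 0, 0, 0, 0]]}' | python3 -m creep 0.085 40 && echo '{"deltas":[[0, 0, 0, 0, 0, 0], [0, 0, 0, 0, 0, 0], [0, 0, 0, 0, 0, 0], [0, 0, 0, 0, 0, 0], [0, 0, 0, 0, 0, 0], [0, 0, 0, 0, 0, 0], [0, 0, 0, 0, 0, 0], [0, 0, 0, 0, 0, 0]]}' | python3 -m creep 0.03 40
```

```text
time: 2.9
tcp_pos: [0.4512, 0.2303, 0.1009]
tcp_rot: [0.0, 1.0, 0.0, 0.0]
ft_force: [0.6, 0.0, 0.8]
opening: 0.0845
gripper_force: 0.0
time: 3.7
tcp_pos: [0.4515, 0.2307, 0.1012]
tcp_rot: [0.0, 1.0, 0.001, 0.001]
ft_force: [0.1, 2.5, 8.7]
opening: 0.0464
gripper_force: 40.1
```

```bash
echo '{"deltas":[[0, 0, -0.5, 0, 0, 0], [0, 0, -1, 0, 0, 0], [0, 0, -1.5, 0, 0, 0], [-1, 0, 0, 0, 0, 0], [-1.5, 0, 0, 0, 0, 0], [-1.5, -0.5, 0, 0, 0, 0], [-1.5, -1, 0, 0, 0, 0], [-1.5, -1.5, 0, 0, 0, 0], [-0.75, -1.5, 0, 0, 0, 0], [-0.25, -1.5, 0, 0, 0, 0], [0, -1.5, 0, 0, 0, 0], [0, -1, 0, 0, 0, 0]]}' | python3 -m creep && echo '{"deltas":[[0, -1, 0, 0, 0, 0], [0, -0.45, 0, 0, 0, 0], [0, 0, 0, 0, 0, 0], [0, 0, 0, 0, 0, 0], [0, 0, 0, 0, 0, 0]]}' | python3 -m creep
python3 - <<'E'
from h import *
for n in("wrist","scene"):
  c=optics.camera(n); cv2.imwrite(f"pics/{n}3.png",c["img"][:,:,::-1]); np.savez(f"{n}3.npz",**c)
a=np.load("wrist3.npz")["img"]; b=np.load("scene3.npz")["img"][100:292,150:406]
cv2.imwrite("pics/both3.png",np.hstack([cv2.resize(a,(400,300)),cv2.resize(b,(400,300))])[:,:,::-1])
print(state()["tcp_pos"])
E
```

```text
time: 4.9
tcp_pos: [0.6107, 0.0572, 0.1609]
tcp_rot: [0.001, 1.0, -0.0, -0.0]
ft_force: [0.8, 0.3, -1.4]
opening: 0.0466
gripper_force: 41.3
time: 5.4
tcp_pos: [0.6107, 0.0323, 0.1604]
tcp_rot: [-0.0, 1.0, 0.0, -0.0]
ft_force: [-0.3, 0.8, -1.4]
opening: 0.0464
gripper_force: 41.3
[0.61070134 0.03195405 0.16030722]
```

View pics/both3.png

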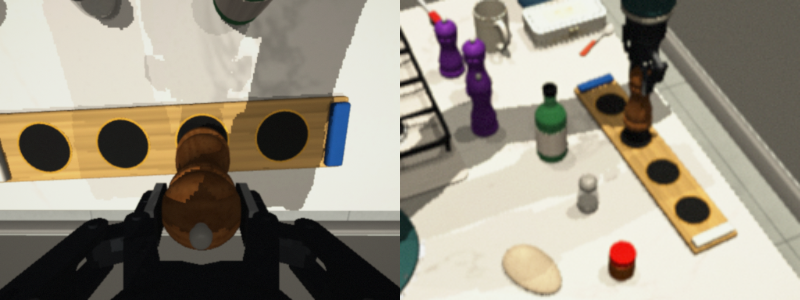

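The mill is held upright over the second mark. In the wrist view (left) the knob is at (201,235) and marks are at (44,147), (123,143) and (282,136). I'll cross-check mark and mill positions.

Run:
```python
from h import *
c=np.load("wrist3.npz"); im=c["img"]
blobs(c,"dark",(0,0,0),(180,255,60),(0,100,512,240),300)
for n,u,v in [("m4",44,147),("m3",123,143),("m1",282,136)]: print(n,cast(c,u*1.28,v*1.28,.014).round(4))
print("knob",cast(c,201*1.28,235*1.28,.21).round(4), "foot", cast(c,202*1.28,155*1.28,.065).round(4))
s=np.load("scene3.npz"); blobs(s,"dark",(0,0,0),(180,255,60),(270,150,360,250),60); blobs(s,"br",(3,100,20),(14,255,140),(280,130,330,200),30)
for q in [(.6107,.032,.06),(.6107,.032,.21)]: print(proj(s,q).round(1))
```

```text
dark [329, 143, 65, 63, 3168] [360.9 173.6]
dark [221, 149, 96, 91, 3393] [266.1 199.6]
dark [126, 154, 63, 60, 2968] [156.9 183.7]
dark [25, 159, 64, 60, 2919] [ 56.5 188.7]
m4 [ 0.6202 -0.1767  0.014 ]
m3 [ 0.6146 -0.0712  0.014 ]
m1 [0.605  0.1379 0.014 ]
knob [0.6062 0.0318 0.21  ] foot [0.6141 0.033  0.065 ]
dark [297, 150, 21, 28, 216] [306.  159.9]
dark [275, 160, 20, 14, 204] [284.6 166.4]
dark [291, 181, 20, 13, 188] [300.6 187.5]
dark [308, 203, 20, 14, 222] [317.8 209.5]
dark [327, 227, 21, 15, 250] [336.7 234. ]
br [293, 142, 18, 43, 442] [301.5 166.9]
[301.2 177.3]
[304.3 141.6]
```

```bash
echo '{"deltas":[[0, 0, 0.75, 0, 0, 0], [0, 0, 0.75, 0, 0, 0], [0, 0, 0.4, 0, 0, 0], [0, 0, 0.15, 0, 0, 0], [0, 0, 0.1, 0, 0, 0], [0, 0, 0.1, 0, 0, 0], [0, 0, 0, 0, 0, 0], [0, 0, 0, 0, 0, 0]]}' | python3 -m creep
python3 - <<'E'
from plant import state
print(state()["tcp_pos"],state()["ft_force"])
E
```

```text
time: 6.3
tcp_pos: [0.6109, 0.0309, 0.1156]
tcp_rot: [0.0, 1.0, -0.0, 0.0]
ft_force: [-0.5, -0.1, -0.7]
opening: 0.0462
gripper_force: 41.3
[0.61089211 0.03090334 0.11560609] [-0.45044454 -0.08616749 -0.67710888]
```

Press lightly down, open gradually, then rise.

Scaled: 0.001 m is 0.05.

```bash
echo '{"deltas":[[0, 0, 0.05, 0, 0, 0], [0, 0, 0, 0, 0, 0], [0, 0, 0, 0, 0, 0]]}' | python3 -m creep && echo '{"deltas":[[0, 0, 0, 0, 0, 0], [0, 0, 0, 0, 0, 0], [0, 0, 0, 0, 0, 0]]}' | python3 -m creep 0.052 && echo '{"deltas":[[0, 0, 0, 0, 0, 0], [0, 0, 0, 0, 0, 0], [0, 0, 0, 0, 0, 0], [0, 0, 0, 0, 0, 0], [0, 0, -0.5, 0, 0, 0], [0, 0, -1, 0, 0, 0], [0, 0, -1.5, 0, 0, 0], [0, 0, -2, 0, 0, 0], [0, 0, -2, 0, 0, 0], [0, 0, -1, 0, 0, 0]]}' | python3 -m creep 0.085
```

```text
time: 6.6
tcp_pos: [0.6114, 0.0311, 0.1152]
tcp_rot: [0.0, 1.0, 0.0, 0.001]
ft_force: [-0.8, 0.8, 6.2]
opening: 0.047
gripper_force: 41.8
time: 6.9
tcp_pos: [0.6107, 0.031, 0.1143]
tcp_rot: [0.0, 1.0, -0.0, 0.0]
ft_force: [-0.2, 0.4, 0.3]
opening: 0.0518
gripper_force: 0.2
time: 7.9
tcp_pos: [0.6115, 0.0308, 0.2788]
tcp_rot: [0.0, 1.0, 0.0, 0.002]
ft_force: [0.1, -1.1, 0.0]
opening: 0.085
gripper_force: 0.0
```

Scaled: 0.035 m is 1.75, 0.03 m is 1.5.

```bash
echo '{"deltas":[[1, 0.25, 0, 0, 0, 0], [1.5, 0.4, 0, 0, 0, 0], [1.75, 0.5, 0, 0, 0, 0], [1.75, 0.5, 0, 0, 0, 0], [1.5, 0.35, 0, 0, 0, 0], [1, 0.15, 0, 0, 0, 0], [0, 0, 0, 0, 0, 0], [0, 0, 0, 0, 0, 0], [0, 0, 0, 0, 0, 0]]}' | python3 -m creep
python3 - <<'E'
from h import *
c=optics.camera("wrist"); np.savez("w4.npz",**c); a=c["img"]
s=optics.camera("scene"); np.savez("s4.npz",**s); b=s["img"][100:292,150:406]
cv2.imwrite("pics/both4.png",np.hstack([cv2.resize(a,(400,300)),cv2.resize(b,(400,300))])[:,:,::-1])
blobs(c,"cap",(0,0,0),(180,255,50),(150,60,360,260),100); blobs(c,"green",(50,80,20),(95,255,255),amin=300)
blobs(c,"brown",(3,120,20),(14,255,160),amin=300)
print(state()["tcp_pos"]); print(proj(c,[.4413,.0745,.185]),proj(c,[.4413,.0745,.0]),proj(c,[.611,.0315,.164]))
E
```

```text
time: 8.8
tcp_pos: [0.4414, 0.0739, 0.2747]
tcp_rot: [0.0, 1.0, -0.0, 0.0]
ft_force: [-0.4, 1.0, 0.6]
opening: 0.0847
gripper_force: 0.0
cap [328, 60, 32, 47, 1247] [345.4  83.3]
cap [239, 146, 47, 23, 180] [263.2 151.6]
cap [243, 171, 34, 41, 1086] [259.7 191.1]
cap [301, 229, 48, 5, 125] [326.  230.6]
cap [150, 244, 33, 16, 374] [163.4 252.8]
cap [279, 244, 40, 16, 497] [298.7 252.7]
cap [342, 244, 18, 16, 266] [350.8 251.9]
cap [213, 247, 38, 13, 268] [232.6 253.3]
green [232, 146, 55, 51, 1788] [258.9 168.4]
brown [22, 144, 41, 37, 698] [ 47.2 159.2]
brown [202, 250, 48, 85, 2661] [226.5 294.3]
[0.44126747 0.07381091 0.27433472]
[258.66895187 196.52104296] [258.11472549 156.66651004] [218.93936796 339.07754342]
```

View pics/both4.png

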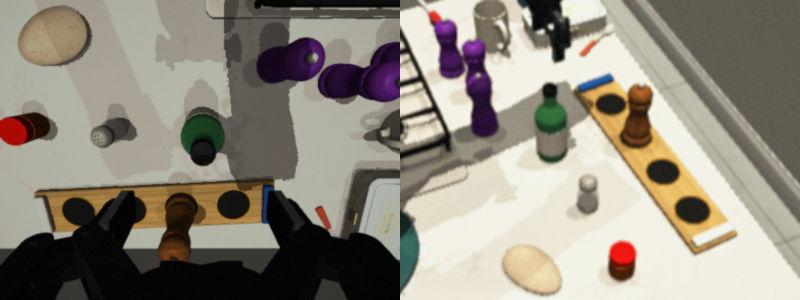

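The mill stands on the second mark (left picture, about (183,215)). The bottle cap at (203,150) lies straight below the tool, within 2 mm of the estimate. Down to the neck.

```bash
echo '{"deltas":[[0, 0.05, 1, 0, 0, 0], [0, 0, 1.5, 0, 0, 0], [0, 0, 1.5, 0, 0, 0], [0, 0, 1.25, 0, 0, 0], [0, 0, 0.75, 0, 0, 0], [0, 0, 0.5, 0, 0, 0], [0, 0, 0.45, 0, 0, 0], [0, 0, 0, 0, 0, 0], [0, 0, 0, 0, 0, 0]]}' | python3 -m creep 0.085 60 && echo '{"deltas":[[0, 0, 0, 0, 0, 0], [0, 0, 0, 0, 0, 0], [0, 0, 0, 0, 0, 0], [0, 0, 0, 0, 0, 0], [0, 0, 0, 0, 0, 0], [0, 0, 0, 0, 0, 0], [0, 0, 0, 0, 0, 0], [0, 0, 0, 0, 0, 0], [0, 0, 0, 0, 0, 0], [0, 0, 0, 0, 0, 0]]}' | python3 -m creep 0.015 60
```

```text
time: 9.8
tcp_pos: [0.4411, 0.075, 0.1357]
tcp_rot: [0.0, 1.0, 0.0, 0.0]
ft_force: [-0.1, 0.4, 0.3]
opening: 0.0851
gripper_force: 0.0
time: 10.8
tcp_pos: [0.4412, 0.0755, 0.1358]
tcp_rot: [0.0, 1.0, 0.0, 0.001]
ft_force: [-1.2, 1.9, 7.1]
opening: 0.0285
gripper_force: 51.4
```

Scaled: -0.005 m is -0.25, -0.003 m is -0.15.

```bash
echo '{"deltas":[[0, 0, 0, 0, 0, 0], [0, 0, 0, 0, 0, 0], [0, 0, -0.1, 0, 0, 0], [0, 0, -0.15, 0, 0, 0], [0, 0, -0.25, 0, 0, 0], [0, 0, -0.25, 0, 0, 0], [0, 0, -0.25, 0, 0, 0], [0, 0, 0, 0, 0, 0], [0, 0, 0, 0, 0, 0]]}' | python3 -m creep
python3 - <<'E'
from h import *
s=optics.camera("scene"); np.savez("s5.npz",**s)
c=optics.camera("wrist")
b=s["img"][120:220,190:324]
cv2.imwrite("pics/both5.png",np.hstack([cv2.resize(c["img"],(400,300)),cv2.resize(b,(400,300),interpolation=cv2.INTER_CUBIC)])[:,:,::-1])
E
```

```text
time: 11.7
tcp_pos: [0.4408, 0.075, 0.1554]
tcp_rot: [0.0, 1.0, 0.0, 0.0]
ft_force: [-0.4, 0.4, -3.5]
opening: 0.0287
gripper_force: 49.3
```

View pics/both5.png

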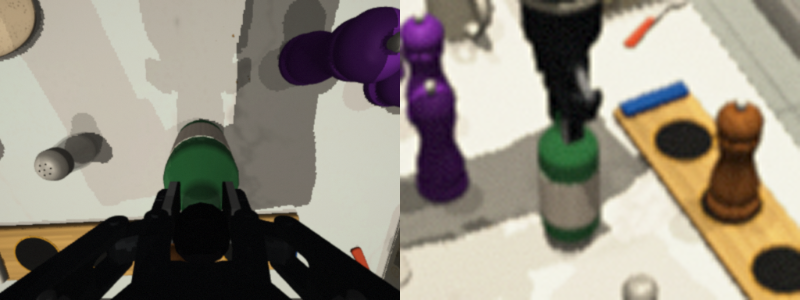

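The bottle hangs upright, held by the neck, with its label at (570,195) in the right picture. Lift and carry it to the mark at the blue end.

Scaled: -0.02 m is -1, 0.02 m is 1.

```bash
echo '{"deltas":[[0, 0, -0.75, 0, 0, 0], [0, 0.25, -1, 0, 0, 0], [0, 0.75, -0.4, 0, 0, 0], [-0.4, 1, 0, 0, 0, 0], [-1, 0.75, 0, 0, 0, 0], [-1.25, 0.35, 0, 0, 0, 0], [-1.5, 0, 0, 0, 0, 0], [-1.5, 0, 0, 0, 0, 0], [-1.25, 0, 0, 0, 0, 0], [-0.75, 0, 0, 0, 0, 0], [-0.4, 0, 0, 0, 0, 0], [-0.175, 0, 0, 0, 0, 0]]}' | python3 -m creep && echo '{"deltas":[[0, 0, 0, 0, 0, 0], [0, 0, 0.5, 0, 0, 0], [0, 0, 0.6, 0, 0, 0], [0, 0, 0.5, 0, 0, 0], [0, 0, 0.3, 0, 0, 0], [0, 0, 0.15, 0, 0, 0], [0, 0, 0, 0, 0, 0], [0, 0, 0, 0, 0, 0], [0, 0, 0, 0, 0, 0]]}' | python3 -m creep
python3 - <<'E'
from h import *
print(state()["tcp_pos"])
c=optics.camera("wrist"); s=optics.camera("scene"); np.savez("s6.npz",**s); np.savez("w6.npz",**c)
b=s["img"][110:210,230:364]
cv2.imwrite("pics/both6.png",np.hstack([cv2.resize(c["img"],(400,300)),cv2.resize(b,(400,300),interpolation=cv2.INTER_CUBIC)])[:,:,::-1])
E
```

```text
time: 13.0
tcp_pos: [0.6054, 0.1368, 0.1978]
tcp_rot: [0.0, 1.0, -0.0, -0.0]
ft_force: [-0.2, 0.2, -3.4]
opening: 0.0278
gripper_force: 55.2
time: 13.9
tcp_pos: [0.6055, 0.137, 0.1577]
tcp_rot: [0.0, 1.0, 0.0, 0.0]
ft_force: [-0.5, -0.3, -3.6]
opening: 0.0277
gripper_force: 55.2
[0.60551633 0.13697812 0.15772132]
```

View pics/both6.png

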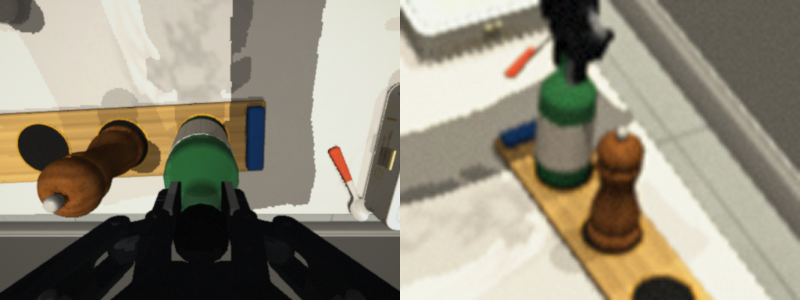

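The bottle hangs over the first mark, with the mill and blue bar clear of it. Lower it until contact shows.

Scaled: 0.003 m is 0.15, 0.002 m is 0.1.

```bash
echo '{"deltas":[[0, 0, 0.15, 0, 0, 0], [0, 0, 0.1, 0, 0, 0], [0, 0, 0, 0, 0, 0], [0, 0, 0, 0, 0, 0]]}' | python3 -m creep && echo '{"deltas":[[0, 0, 0.1, 0, 0, 0], [0, 0, 0, 0, 0, 0], [0, 0, 0, 0, 0, 0]]}' | python3 -m creep&& echo '{"deltas":[[0, 0, 0.05, 0, 0, 0], [0, 0, 0, 0, 0, 0], [0, 0, 0, 0, 0, 0]]}' | python3 -m creep
```

```text
time: 14.4
tcp_pos: [0.6052, 0.1369, 0.1522]
tcp_rot: [0.0, 1.0, -0.0, -0.0]
ft_force: [0.4, 0.2, -2.8]
opening: 0.0276
gripper_force: 55.2
time: 14.7
tcp_pos: [0.6061, 0.137, 0.1519]
tcp_rot: [0.0, 1.0, 0.0, 0.001]
ft_force: [-4.4, -1.4, 16.6]
opening: 0.0275
gripper_force: 60.0
time: 15.0
tcp_pos: [0.6065, 0.1371, 0.1518]
tcp_rot: [0.0, 1.0, 0.001, 0.002]
ft_force: [-6.4, -1.8, 26.2]
opening: 0.0277
gripper_force: 62.6
```

Contact is firm. Back off the push, then open in small steps.

```bash
echo '{"deltas":[[0, 0, -0.1, 0, 0, 0], [0, 0, 0, 0, 0, 0], [0, 0, 0, 0, 0, 0]]}' | python3 -m creep 0.026 25 && echo '{"deltas":[[0, 0, 0, 0, 0, 0], [0, 0, 0, 0, 0, 0], [0, 0, 0, 0, 0, 0]]}' | python3 -m creep 0.029 && echo '{"deltas":[[0, 0, 0, 0, 0, 0], [0, 0, 0, 0, 0, 0], [0, 0, 0, 0, 0, 0]]}' | python3 -m creep 0.033 && echo '{"deltas":[[0, 0, 0, 0, 0, 0], [0, 0, 0, 0, 0, 0], [0, 0, 0, 0, 0, 0]]}' | python3 -m creep 0.045; echo '{"deltas":[[0, 0, 0, 0, 0, 0], [0, 0, 0, 0, 0, 0], [0, 0, 0, 0, 0, 0], [0, 0, 0, 0, 0, 0], [0, 0, -0.5, 0, 0, 0], [0, 0, -1, 0, 0, 0], [0, 0, -1.5, 0, 0, 0], [0, 0, -1.5, 0, 0, 0], [0, 0, -1.5, 0, 0, 0], [0, 0, -1, 0, 0, 0]]}' | python3 -m creep 0.085
```

```text
time: 15.3
tcp_pos: [0.6057, 0.137, 0.1519]
tcp_rot: [0.0, 1.0, 0.0, 0.001]
ft_force: [-1.2, -0.1, 7.9]
opening: 0.0276
gripper_force: 58.0
time: 15.6
tcp_pos: [0.6058, 0.1372, 0.1519]
tcp_rot: [0.0, 1.0, 0.0, 0.001]
ft_force: [-0.6, -0.1, 8.3]
opening: 0.029
gripper_force: 24.7
time: 15.9
tcp_pos: [0.6053, 0.1369, 0.1511]
tcp_rot: [0.0, 1.0, -0.0, -0.0]
ft_force: [0.9, -0.2, -0.3]
opening: 0.0331
gripper_force: 0.0
time: 16.2
tcp_pos: [0.6053, 0.1369, 0.1513]
tcp_rot: [0.0, 1.0, -0.0, -0.0]
ft_force: [0.6, 0.0, -0.7]
opening: 0.0451
gripper_force: 0.0
time: 17.2
tcp_pos: [0.6057, 0.1369, 0.2945]
tcp_rot: [0.0, 1.0, 0.0, 0.001]
ft_force: [0.3, -1.0, -0.5]
opening: 0.0855
gripper_force: 0.0
```

Scaled: -0.03 m is -1.5, 0.03 m is 1.5.

```bash
echo '{"deltas":[[0.75, -0.75, 0, 0, 0, 0], [1, -1.25, 0, 0, 0, 0], [1, -1.5, 0, 0, 0, 0], [1, -1.5, 0, 0, 0, 0], [1, -1.5, 0, 0, 0, 0], [1, -1.5, 0, 0, 0, 0], [1, -1.5, 1, 0, 0, 0], [0.75, -1, 1.5, 0, 0, 0], [0.3, -0.6, 1.5, 0, 0, 0], [0, 0, 0.7, 0, 0, 0], [0, 0, 0, 0, 0, 0], [0, 0, 0, 0, 0, 0]]}' | python3 -m creep
python3 - <<'E'
from h import *
c=optics.camera("wrist"); s=optics.camera("scene"); np.savez("s7.npz",**s); np.savez("w7.npz",**c)
cv2.imwrite("pics/both7.png",np.hstack([cv2.resize(c["img"],(400,300)),cv2.resize(s["img"][100:292,150:406],(400,300))])[:,:,::-1])
print(state()["tcp_pos"])
w=np.load("w4.npz"); print(cast(w,100*1.28,138*1.28,.085),proj(c,[.4495,-.0855,.09]),proj(c,[.4468,-.2318,.06]))
E
```

```text
time: 18.4
tcp_pos: [0.4496, -0.0849, 0.1983]
tcp_rot: [0.0, 1.0, -0.0, 0.0]
ft_force: [0.6, 0.6, -0.6]
opening: 0.0852
gripper_force: 0.0
[ 0.44986935 -0.08477078  0.19848623]
[ 0.44933209 -0.07921078  0.085     ] [257.16356136 190.00666916] [110.73559964 178.75395329]
```

View pics/both7.png

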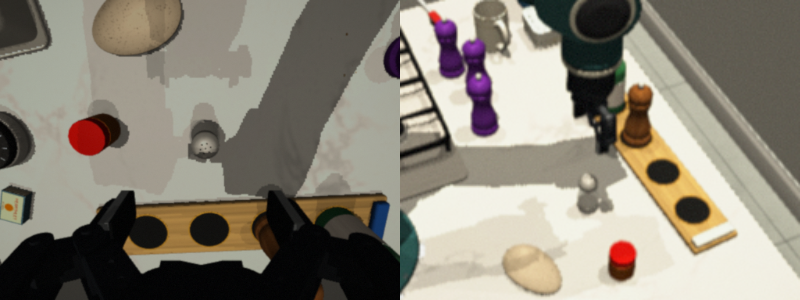

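The shaker top is at (204,146), the jar lid at (92,137), and marks 3 and 4 at (209,230) and (149,232). The bottle and mill are still standing. The shaker lies about 3 mm left of the estimate.

```bash
python3 - <<'E'
from h import *
c=np.load("w7.npz")
for n,u,v,z in [("shaker",204,146,.087),("jar",92,137,.06),("m3",209,230,.014),("m4",149,232,.014)]: print(n,cast(c,u*1.28,v*1.28,z).round(4))
E
echo '{"deltas":[[0.05, 0.15, 1, 0, 0, 0], [0, 0, 1.5, 0, 0, 0], [0, 0, 1.5, 0, 0, 0], [0, 0, 1.5, 0, 0, 0], [0, 0, 1.5, 0, 0, 0], [0, 0, 0.75, 0, 0, 0], [0, 0, 0.5, 0, 0, 0], [0, 0, 0.15, 0, 0, 0], [0, 0, 0, 0, 0, 0], [0, 0, 0, 0, 0, 0]]}' | python3 -m creep 0.085 35 && echo '{"deltas":[[0, 0, 0, 0, 0, 0], [0, 0, 0, 0, 0, 0], [0, 0, 0, 0, 0, 0], [0, 0, 0, 0, 0, 0], [0, 0, 0, 0, 0, 0], [0, 0, 0, 0, 0, 0], [0, 0, 0, 0, 0, 0], [0, 0, 0, 0, 0, 0]]}' | python3 -m creep 0.025 35
```

```text
shaker [ 0.4474 -0.0819  0.087 ]
jar [ 0.4433 -0.2243  0.06  ]
m3 [ 0.6173 -0.0719  0.014 ]
m4 [ 0.6213 -0.1741  0.014 ]
time: 19.5
tcp_pos: [0.4488, -0.082, 0.0302]
tcp_rot: [0.0, 1.0, -0.0, 0.001]
ft_force: [-0.4, -0.5, -0.1]
opening: 0.0849
gripper_force: 0.0
time: 20.3
tcp_pos: [0.4484, -0.0819, 0.0299]
tcp_rot: [0.0, 1.0, 0.0, 0.0]
ft_force: [-3.4, 1.9, 16.3]
opening: 0.0399
gripper_force: 34.0
```

Scaled: -0.01 m is -0.5, -0.03 m is -1.5.

```bash
echo '{"deltas":[[0, 0, -0.5, 0, 0, 0], [0, 0, -1, 0, 0, 0], [-0.5, 0, -1, 0, 0, 0], [-1, 0.1, 0, 0, 0, 0], [-1.5, 0.1, 0, 0, 0, 0], [-1.5, 0.1, 0, 0, 0, 0], [-1.5, 0.1, 0, 0, 0, 0], [-1.25, 0.1, 0, 0, 0, 0], [-0.75, 0, 0, 0, 0, 0], [-0.425, 0, 0, 0, 0, 0], [0, 0, 0, 0, 0, 0], [0, 0, 0, 0, 0, 0]]}' | python3 -m creep && echo '{"deltas":[[0, 0, 0.5, 0, 0, 0], [0, 0, 0.75, 0, 0, 0], [0, 0, 0.25, 0, 0, 0], [0, 0, 0.15, 0, 0, 0], [0, 0, 0, 0, 0, 0], [0, 0, 0, 0, 0, 0], [0, 0, 0, 0, 0, 0]]}' | python3 -m creep
```

```text
time: 21.5
tcp_pos: [0.6159, -0.0723, 0.0794]
tcp_rot: [0.0, 1.0, -0.0, -0.0]
ft_force: [-0.3, 0.2, -1.4]
opening: 0.0392
gripper_force: 35.2
time: 22.2
tcp_pos: [0.6169, -0.0721, 0.0467]
tcp_rot: [0.0, 1.0, -0.0, 0.0]
ft_force: [0.2, 0.0, -1.2]
opening: 0.0396
gripper_force: 35.2
```

Scaled: 0.0015 m is 0.075.

```bash
echo '{"deltas":[[0, 0, 0.075, 0, 0, 0], [0, 0, 0, 0, 0, 0], [0, 0, 0, 0, 0, 0]]}' | python3 -m creep && echo '{"deltas":[[0, 0, 0.05, 0, 0, 0], [0, 0, 0, 0, 0, 0], [0, 0, 0, 0, 0, 0]]}' | python3 -m creep
```

```text
time: 22.5
tcp_pos: [0.6167, -0.0721, 0.0449]
tcp_rot: [0.0, 1.0, -0.0, 0.0]
ft_force: [0.4, 0.4, -2.0]
opening: 0.0389
gripper_force: 35.2
time: 22.8
tcp_pos: [0.6168, -0.0722, 0.0441]
tcp_rot: [0.0, 1.0, -0.0, 0.0]
ft_force: [-1.1, -0.7, 5.5]
opening: 0.0392
gripper_force: 36.2
```

```bash
echo '{"deltas":[[0, 0, 0, 0, 0, 0], [0, 0, 0, 0, 0, 0], [0, 0, 0, 0, 0, 0]]}' | python3 -m creep 0.046 && echo '{"deltas":[[0, 0, 0, 0, 0, 0], [0, 0, 0, 0, 0, 0], [0, 0, 0, 0, 0, 0], [0, 0, 0, 0, 0, 0], [0, 0, -0.5, 0, 0, 0], [0, 0, -1, 0, 0, 0], [0, 0, -1.5, 0, 0, 0], [0, 0, -2, 0, 0, 0], [0, 0, -2, 0, 0, 0], [0, 0, -1, 0, 0, 0]]}' | python3 -m creep 0.085 && echo '{"deltas":[[0.75, -0.6, 0, 0, 0, 0], [1.25, -1.1, 0, 0, 0, 0], [1.5, -1.35, 0, 0, 0, 0], [1.5, -1.35, 0, 0, 0, 0], [1.5, -1.35, 0, 0, 0, 0], [1.25, -1.1, 0, 0, 0, 0], [0.6, -0.6, 0, 0, 0, 0], [0.3, -0.2, 0, 0, 0, 0], [0, 0, 0, 0, 0, 0], [0, 0, 0, 0, 0, 0]]}' | python3 -m creep
python3 - <<'E'
from h import *
c=optics.camera("wrist"); s=optics.camera("scene"); np.savez("s8.npz",**s); np.savez("w8.npz",**c)
cv2.imwrite("pics/both8.png",np.hstack([cv2.resize(c["img"],(400,300)),cv2.resize(s["img"][100:292,150:406],(400,300))])[:,:,::-1])
print(state()["tcp_pos"],proj(c,[.4435,-.2255,.06])); blobs(c,"red",(0,180,80),(8,255,255),amin=150)
E
```

```text
time: 23.1
tcp_pos: [0.6167, -0.0721, 0.0437]
tcp_rot: [0.0, 1.0, -0.0, -0.0]
ft_force: [0.2, 0.8, 0.2]
opening: 0.0461
gripper_force: 0.0
time: 24.1
tcp_pos: [0.6176, -0.0724, 0.2083]
tcp_rot: [0.0, 1.0, -0.0, 0.002]
ft_force: [-0.0, 0.6, -0.4]
opening: 0.0851
gripper_force: 0.0
time: 25.1
tcp_pos: [0.4446, -0.224, 0.2039]
tcp_rot: [-0.0, 1.0, 0.0, 0.0]
ft_force: [0.4, -0.4, 0.8]
opening: 0.0851
gripper_force: 0.0
[ 0.44448965 -0.22405659  0.20375309] [256.32283143 178.98933648]
red [227, 157, 46, 44, 1358] [249.7 176.4]
```

View pics/both8.png

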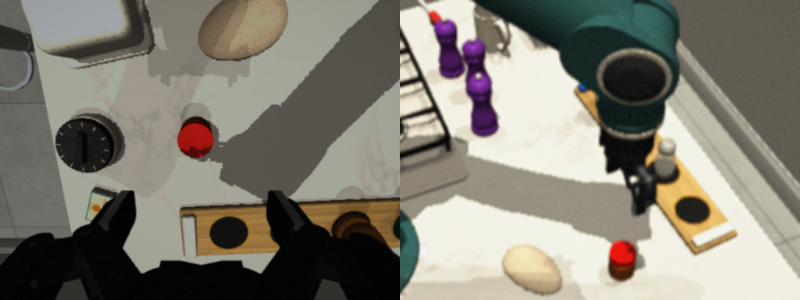

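The jar lid is at (196,138) in the wrist view, a little right (−y) of the tool: about (0.442, −0.231). The timer at (87,143) and matchbox at (100,203) are clear of the fingers.

Scaled: -0.007 m is -0.35, 0.03 m is 1.5.

```bash
echo '{"deltas":[[0.1, -0.35, 1, 0, 0, 0], [0, 0, 1.5, 0, 0, 0], [0, 0, 1.5, 0, 0, 0], [0, 0, 1.5, 0, 0, 0], [0, 0, 1.5, 0, 0, 0], [0, 0, 1.25, 0, 0, 0], [0, 0, 0.7, 0, 0, 0], [0, 0, 0.4, 0, 0, 0], [0, 0, 0, 0, 0, 0], [0, 0, 0, 0, 0, 0]]}' | python3 -m creep 0.085 35 && echo '{"deltas":[[0, 0, 0, 0, 0, 0], [0, 0, 0, 0, 0, 0], [0, 0, 0, 0, 0, 0], [0, 0, 0, 0, 0, 0], [0, 0, 0, 0, 0, 0], [0, 0, 0, 0, 0, 0], [0, 0, 0, 0, 0, 0], [0, 0, 0, 0, 0, 0]]}' | python3 -m creep 0.03 35
```

```text
time: 26.2
tcp_pos: [0.4421, -0.2322, 0.0176]
tcp_rot: [0.0, 1.0, -0.0, 0.0]
ft_force: [-0.4, 1.1, -0.0]
opening: 0.0847
gripper_force: 0.0
time: 27.0
tcp_pos: [0.4419, -0.232, 0.0175]
tcp_rot: [0.0, 1.0, -0.0, 0.0]
ft_force: [-2.2, 1.9, 10.3]
opening: 0.0477
gripper_force: 34.3
```

Scaled: -0.03 m is -1.5, -0.02 m is -1.

```bash
echo '{"deltas":[[0, 0, -0.5, 0, 0, 0], [0, 0, -1, 0, 0, 0], [-0.5, 0.25, -1, 0, 0, 0], [-1, 0.5, 0, 0, 0, 0], [-1.5, 0.5, 0, 0, 0, 0], [-1.5, 0.5, 0, 0, 0, 0], [-1.5, 0.5, 0, 0, 0, 0], [-1.5, 0.5, 0, 0, 0, 0], [-1, 0, 0, 0, 0, 0], [-0.5, 0, 0, 0, 0, 0], [0, 0, 0, 0, 0, 0], [0, 0, 0, 0, 0, 0]]}' | python3 -m creep && echo '{"deltas":[[0, 0, 0.5, 0, 0, 0], [0, 0, 0.75, 0, 0, 0], [0, 0, 0.25, 0, 0, 0], [0, 0, 0.2, 0, 0, 0], [0, 0, 0, 0, 0, 0], [0, 0, 0, 0, 0, 0], [0, 0, 0, 0, 0, 0]]}' | python3 -m creep && echo '{"deltas":[[0, 0, 0.075, 0, 0, 0], [0, 0, 0, 0, 0, 0], [0, 0, 0, 0, 0, 0]]}' | python3 -m creep
```

```text
time: 28.2
tcp_pos: [0.6205, -0.1777, 0.0669]
tcp_rot: [0.001, 1.0, -0.0, -0.0]
ft_force: [0.5, -0.3, -1.3]
opening: 0.0471
gripper_force: 36.4
time: 28.9
tcp_pos: [0.6217, -0.1772, 0.0329]
tcp_rot: [0.0, 1.0, -0.0, 0.0]
ft_force: [-1.2, -0.0, -1.7]
opening: 0.0472
gripper_force: 36.5
time: 29.2
tcp_pos: [0.6218, -0.1771, 0.0316]
tcp_rot: [0.0, 1.0, -0.0, 0.0]
ft_force: [-1.0, -0.4, 5.0]
opening: 0.047
gripper_force: 36.8
```

Contact. Release, rise, draw back toward the robot and take a final look.

Careful with the scale: shifts go in units of 20 mm and turns go in units of 0.25 rad. That gives: -0.04 m is -2, -0.03 m is -1.5.

```bash
echo '{"deltas":[[0, 0, 0, 0, 0, 0], [0, 0, 0, 0, 0, 0], [0, 0, 0, 0, 0, 0]]}' | python3 -m creep 0.054 && echo '{"deltas":[[0, 0, 0, 0, 0, 0], [0, 0, 0, 0, 0, 0], [0, 0, 0, 0, 0, 0], [0, 0, -0.5, 0, 0, 0], [0, 0, -1, 0, 0, 0], [0, 0, -1.5, 0, 0, 0], [0, 0, -2, 0, 0, 0], [0, 0, -2, 0, 0, 0], [0, 0, -2, 0, 0, 0], [0, 0, -2, 0, 0, 0], [0, 0, -2, 0, 0, 0], [0.5, 0, -1, 0, 0, 0]]}' | python3 -m creep 0.085 && echo '{"deltas":[[1, 0.5, 0, 0, 0, 0], [1.5, 1, 0, 0, 0, 0], [1.5, 1, 0, 0, 0, 0], [1.5, 1, 0, 0, 0, 0], [1.5, 1, 0, 0, 0, 0], [1.5, 1, 0, 0, 0, 0], [1, 0.5, 0, 0, 0, 0], [0, 0, 0, 0, 0, 0], [0, 0, 0, 0, 0, 0]]}' | python3 -m creep
python3 - <<'E'
from h import *
c=optics.camera("wrist"); s=optics.camera("scene"); np.savez("s9.npz",**s); np.savez("w9.npz",**c)
cv2.imwrite("pics/both9.png",np.hstack([cv2.resize(c["img"],(400,300)),cv2.resize(s["img"][100:292,150:406],(400,300))])[:,:,::-1])
E
```

```text
time: 29.5
tcp_pos: [0.6216, -0.1771, 0.0313]
tcp_rot: [0.0, 1.0, -0.0, -0.0]
ft_force: [-0.4, -0.1, -0.1]
opening: 0.0538
gripper_force: 0.0
time: 30.7
tcp_pos: [0.6125, -0.1773, 0.3156]
tcp_rot: [0.0, 1.0, -0.0, 0.002]
ft_force: [-0.2, -0.1, -0.4]
opening: 0.0849
gripper_force: 0.0
time: 31.6
tcp_pos: [0.4217, -0.0571, 0.3121]
tcp_rot: [0.0, 1.0, 0.0, 0.001]
ft_force: [-0.5, 0.8, 0.1]
opening: 0.0852
gripper_force: 0.0
```

View pics/both9.png

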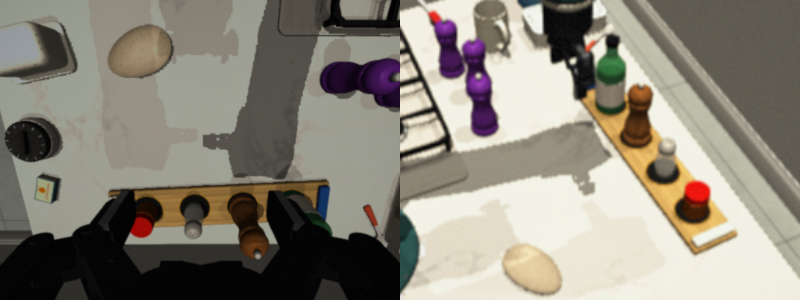

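All four stand in order in the right picture: bottle (611,85), mill (637,118), shaker (665,160), jar (694,200). I'll check the centring numerically from a crop.

Run:
```python
from h import *
s=np.load("s9.npz")
b=s["img"][118:248,265:365]; cv2.imwrite("pics/crop9.png",cv2.resize(b,None,fx=4.5,fy=4.5,interpolation=cv2.INTER_CUBIC)[:,:,::-1])
M=[(.6054,.1373),(.6107,.0322),(.6163,-.0722),(.6218,-.1770)]
for n,m,hs in zip("bmsj",M,[(.177+.014,.014),(.164,.138,.014),(.104,.059,.014),(.065,.044,.014)]):
    print(n,[((proj(s,[*m,h])-[265,118])*4.5).round(0).tolist() for h in hs])
blobs(s,"red",(0,180,120),(8,255,255),(320,200,350,250)); blobs(s,"brown",(3,100,20),(14,255,150),(280,140,320,200))
```

```text
b [[96.0, 34.0], [87.0, 218.0]]
m [[172.0, 158.0], [170.0, 186.0], [159.0, 311.0]]
s [[248.0, 323.0], [242.0, 369.0], [237.0, 412.0]]
j [[331.0, 473.0], [327.0, 493.0], [321.0, 522.0]]
red [332, 216, 16, 14, 172] [339.7 222.3]
brown [292, 156, 19, 38, 441] [301.8 176.9]
```

View pics/crop9.png

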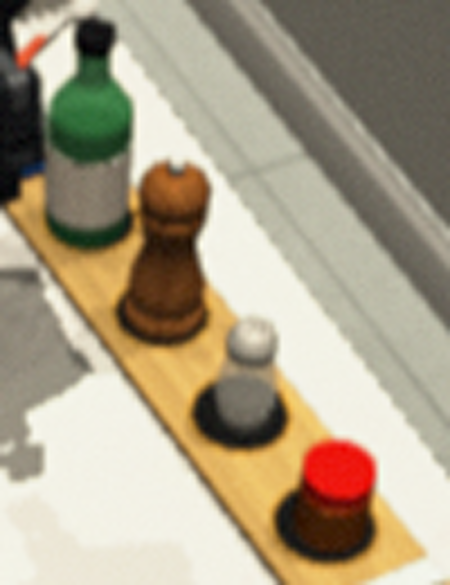

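Every piece projects within about 5 mm of its mark centre, all are upright, and the gripper is clear. Handing in.

```bash
python3 -c "
from plant import workorder; print(workorder.hand_in())"
```

```text
the job is handed in; nothing more can be done
None
```

The oil bottle, pepper mill, salt shaker and spice jar stand upright in height order on their marks from the blue end to the white end, each about 5 mm or less off centre by the camera check; the mug, timer and matchbox were not touched, and the job was handed in at about 32 s (no verdict was printed).

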